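Tip the ball feet into the glue groove

TASK

Two tilting feeder trays stand on the bench. Take the one that holds three wooden ball feet by its handle bar and tip it up so that all three feet roll along the guide rail and down into its groove in single file, ready for gluing, then lower the tray fully back onto its rest and let go. Do not touch the feet, and leave the empty tray down.

Things in the scene. Friction and masses are not known exactly. Their poses are not given: they have to be found in the camera images.
- feeder_handle (a point): middle of the handle bar of the tray that holds the feet: a 12 mm round wooden rod, 97 mm clear between two posts, 37 mm above the tray's back wall; about 112 mm above the bench at rest. Axes at rest: x level, from the bar over the tray to the groove; y along the bar; z up; they tilt with the tray. The hinge line, parallel to the bar, lies 149 mm ahead of it (x) and 55 mm below it at rest.
- feeder_tray (a joint): tilt of that aluminium tray (0.4 kg) in rad: 0 on its rest (floor leaning back 0.07, feet against the back wall), grows as the handle is raised about the hinge, stop at 0.6; falls back by itself if let go. Feet roll above about 0.1; at 0.4 to 0.5 they run along the slanting wooden guide rail and out at the 42 mm mouth (hinge edge, -y side) in a second or two.
- feeder_groove (a point): middle of the bottom of the fixed wooden V-groove that runs on from the mouth of that tray. x runs level along the groove away from the tray, z is up. The groove is 125 mm long (62 mm either way), 40 mm wide between its side walls, slopes down 5 degrees away from the tray and ends in a stop. A foot lying in it has its centre about 21 mm above the bottom.
- foot_a: wooden ball foot, a 30 mm ball, origin at its centre; starts in the tray against the back wall
- foot_b: the second like ball
- foot_c: the third like ball
- spare_tray (a joint): tilt in rad of the other tray, an equal feeder that stands empty; stays at 0

How it is judged:
At the end, for the whole second after the job is handed in: all three ball feet lie at rest in the groove of their feeder (each centre within 15 mm of the groove's centre line, within 60 mm of its middle along it and 10 to 35 mm above its bottom) and the tray is back on its rest (tilt under 0.04 rad) (x of foot_a in the frame of feeder_groove between -0.06 and 0.06 m and y of foot_a in the frame of feeder_groove between -0.015 and 0.015 m and z of foot_a in the frame of feeder_groove between 0.01 and 0.035 m and linear speed of each of foot_a, foot_b, foot_c below 0.02 m/s and x of foot_b in the frame of feeder_groove between -0.06 and 0.06 m and y of foot_b in the frame of feeder_groove between -0.015 and 0.015 m and z of foot_b in the frame of feeder_groove between 0.01 and 0.035 m and x of foot_c in the frame of feeder_groove between -0.06 and 0.06 m and y of foot_c in the frame of feeder_groove between -0.015 and 0.015 m and z of foot_c in the frame of feeder_groove between 0.01 and 0.035 m and value of joint feeder_tray below 0.04 rad); the robot touches nothing.
It fails at once if the robot touches a foot (over 0.5 N) (contact force between any of foot_a, foot_b, foot_c and the fingers above 0.5 N or contact force between any of foot_a, foot_b, foot_c and the arm above 0.5 N).
It fails at once if the empty tray is raised (over 0.1 rad) (value of joint spare_tray above 0.1 rad).
It also fails if it takes over 35 s, if anything falls off the work surface, if the arm or the gripper's body presses on something with over 40 N, if the wrist force passes 120 N, or if a joint passes its speed limit or range.

ROBOT

A 6-joint arm with a two-finger parallel gripper is mounted at the origin on a cart in front of the work surface, level with it; the furniture and walls round the work are solid. World frame = base frame: x ahead of the robot, y to its left, z up, the work surface at z = 0. Lengths are in m, angles in rad, forces in N, time in s.
With the tool pointing down it reaches from about 0.35 to 0.925 m from the base axis. Payload 6.4 kg.
Tool frame: the origin (TCP) lies at the very end of the fingers, on their centre line; the grasp point (between the pads) lies 19 mm behind it; z points along the fingers, y is the direction in which the jaws open and shut (so a half turn about z gives the same grasp; the last joint's range is limited). The gripper opens to 94 mm and grips with 3 to 60 N. Pads are 16 mm wide; open, the fingers measure 119 mm over their backs; the gripper's body (75 mm by 177 mm) begins 78 mm behind the grasp point.
Start: joints at [1.14, 0.245, 1.558, -0, 1.339, -0.174], TCP at [0.165, 0.629, 0.205] pointing down, gripper open.
Joint ranges: [-3.13, 3.13], [-1.02, 2.26], [0.13, 2.54], [-0.95, 4.09], [0.21, 2.88], [-2.74, 2.74]. Speed limits (rad/s): [2.57, 2.57, 3.14, 3.14, 3.14, 3.14].

INTERFACE

Orientations are given as a rotation vector (axis times angle).
In Python, from cell import get_obs, read_camera, sign_off, regions_of gives the robot as it stands. The module is installed in compiled form; this text tells all that it offers.
- The arm moves only by the tool step_arm, never from a script. Its argument "motion" is a list of rows, each a list of 5 numbers: the shift along the tool's x, y, z in m, then the turn about the tool's z in rad, then the finger opening in m, from 0 to 0.094. A call has 1 to 12 rows; each row shifts and turns the commanded pose from where the row before left it, along the tool's axes as they then stand; what a row does not reach is not made up. A row lasts 1/12 s, in which the tool goes at most 41.7 mm and 7.16 degrees, less where a joint would pass 70% of its speed; a pose out of reach is approached as far as the arm can. A call is refused whole if a number of a shift passes 0.0417 or a number of a turn 0.125, either way. A call with a gripper value outside its range is refused whole. The fingers move at their own pace and stop on an object; "grip_force" is the grip in N (left out, the last holds). Time passes only in rows, so rows that do not move let the fingers close. It gives the time, the measured TCP pose, the force and the opening at its end, in the units of the state.
- get_obs(): the state, without advancing time (a new reading comes with each control period).
- read_camera(name): name is "side" or "top"; returns a dict with "pixels" (420x560x3 uint8, blue, green, red), "range_z" (420x560 float32, m along the optical axis (not along the pixel's ray), 0 where there is no reading), "fx", "fy", "cx", "cy" (pixels), "dist_coeffs" ([k1, k2, p1, p2, k3] as OpenCV has them; the pictures are not rectified), "extrinsics" (4x4, takes a point from camera to world coordinates). Camera axes: x right, y down, z forward; pixel columns grow to the right and rows downward; lengths in m; the calibration is good to about 2 mm. A picture is of the moment at which its call begins.
- sign_off(): hands the job in, once; it reports no verdict.
Trained networks look in a picture, given as the dict that the camera call returned (one of the last four; its "shot" number tells which), for a name from the list of things; names that differ only in an ending like _2 or _b are one class to them, and where a whole thing is asked for, a point or a joint stands for the part that bears it (a point fixed in the world has none). Each returns a list of dicts, best first, with "conf" (0 to 1); they miss things now and then, are a little off and sometimes report something else, mostly with a low value. They report only what shows in the picture. A call takes as long as a camera call.
- regions_of(name, picture): "mask" (420x560 bool, what is visible of it) and "box" ([left, top, width, height] in pixels, round what is visible of it).
The state is a dict: "t": time; "joints": joint angles; "dq": joint speeds; "effort": joint torques, N m; "ee_pos": TCP position; "orientation": TCP orientation; "ft_force": force on the tool from outside, world axes, zero at the start; "torque": the same for the moment, N m; "width": opening from 0.0 (shut) to 1.0 (fully open).
Only numpy, scipy, OpenCV 4.12 (cv2) and the standard library are available. Lean on these libraries where they do the work, as an engineer would, in place of code of your own. Each camera call takes 0.05 s, during which the arm holds its last target. There are 200 camera calls.

## Working session

There is one attempt and no reset: what is moved stays moved. The work goes in short steps, Python scripts to look and compute and a tool call to move; the robot and the scene stay as the last step left them, time stands still between calls to the robot, and variables do not carry over. Pictures are saved under pics/ and viewed, about 8 in all and at most 12, crops included, and the job is handed in when it is done.

Besides the shell and the picture viewer there is one more tool, called after "Call:" in YAML: its name, and indented under it one key for each argument. step_arm: Moves the arm, as the interface text tells. Its arguments: {"type":"object","properties":{"motion":{"type":"array","items":{"type":"array","items":{"type":"number"}}},"grip_force":{"type":"number"}},"required":["motion"]}

```bash
mkdir -p pics
cat > h.py <<'E'
import numpy as np, cv2
from cell import *
def cloud(p):
    K=np.array([[p['fx'],0,p['cx']],[0,p['fy'],p['cy']],[0,0,1]]);h,w=p['range_z'].shape
    u,v=np.meshgrid(np.arange(w),np.arange(h))
    n=cv2.undistortPoints(np.stack([u,v],-1).reshape(-1,1,2).astype(np.float64),K,np.array(p['dist_coeffs'],float)).reshape(h,w,2)
    z=p['range_z'];c=np.dstack([n[...,0]*z,n[...,1]*z,z]);E=np.array(p['extrinsics'])
    c=c@E[:3,:3].T+E[:3,3];c[z==0]=np.nan
    return c
E
python3 - <<'E'
from h import *
o=get_obs();print({k:np.round(v,3) for k,v in o.items()})
ims=[]
for n in('top','side'):
    p=read_camera(n);c=cloud(p);np.save(n+'.npy',c);cv2.imwrite(f'pics/{n}0.png',p['pixels'])
    print(n,np.round(p['extrinsics'],3).tolist())
    for k in('feeder_handle','feeder_tray','foot_a','spare_tray','feeder_groove'):
        try:
            for d in regions_of(k,p)[:4]: print(k,round(d['conf'],2),d['box'],np.round(np.nanmedian(c[d['mask']],0),3))
        except Exception as e: print(k,e)
E
```

```text
{'t': np.float64(0.0), 'joints': array([ 1.14 ,  0.246,  1.559, -0.   ,  1.339, -0.174]), 'dq': array([-0.   ,  0.001, -0.001,  0.001, -0.001, -0.001]), 'effort': array([-2.0000e-03, -4.1582e+01, -3.1460e+01,  6.8000e-02,  3.3000e-02,
       -0.0000e+00]), 'ee_pos': array([0.165, 0.628, 0.204]), 'orientation': array([-4.020e-01, -3.115e+00,  3.000e-03]), 'ft_force': array([ 0.223,  0.278, -0.146]), 'torque': array([ 0.036, -0.027, -0.017]), 'width': np.float64(1.0)}
top [[0.005, -0.984, 0.176, 0.342], [-1.0, -0.005, 0.001, -0.025], [-0.0, -0.176, -0.984, 1.278], [0.0, 0.0, 0.0, 1.0]]
feeder_handle 0.73 [318.2, 200.7, 68.9, 68.6] [ 0.504 -0.215  0.055]
feeder_tray 0.56 [316.1, 201.8, 71.5, 68.2] [ 0.504 -0.216  0.056]
foot_a 0.69 [333.8, 251.5, 10.7, 11.7] [ 0.443 -0.189  0.075]
foot_a 0.67 [353.5, 247.5, 8.7, 12.0] [ 0.452 -0.225  0.075]
foot_a 0.54 [367.7, 240.7, 7.6, 16.7] [ 0.46  -0.259  0.073]
spare_tray 0.59 [129.3, 170.8, 70.2, 66.3] [0.561 0.217 0.055]
feeder_groove 0.95 [295.3, 142.1, 90.5, 130.0] [ 0.568 -0.191  0.051]
side [[0.999, -0.037, 0.034, 0.518], [-0.048, -0.474, 0.879, -1.116], [-0.016, -0.88, -0.475, 0.696], [0.0, 0.0, 0.0, 1.0]]
feeder_handle 0.55 [225.6, 244.7, 78.3, 51.8] [ 0.499 -0.217  0.065]
feeder_tray 0.88 [227.0, 243.9, 74.3, 50.4] [ 0.499 -0.215  0.065]
feeder_tray 0.26 [229.7, 245.2, 132.5, 71.5] [ 0.551 -0.237  0.054]
foot_a 0.52 [242.4, 268.4, 11.7, 5.1] [ 0.454 -0.237  0.074]
spare_tray 0.82 [251.6, 168.5, 56.7, 34.8] [0.555 0.216 0.066]
feeder_groove 0.79 [227.4, 241.0, 132.4, 75.5] [ 0.552 -0.238  0.055]
```

View pics/top0.png

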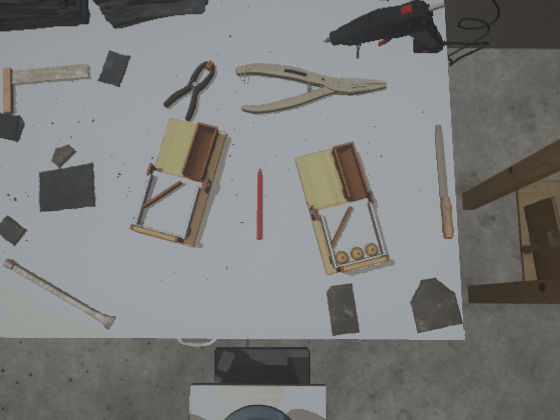

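View pics/side0.png

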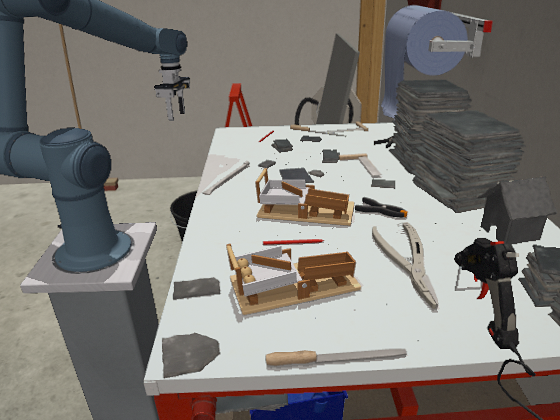

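The upper picture (top) shows the filled tray at around (350,235), with the three balls at (341,257), (357,253) and (371,249). Its handle lies just below them and its groove is at (350,170). The empty tray is at (180,200). The side picture shows the same: the filled feeder is nearer the camera at (265,275), with its handle bar at (237,260). Next I'll measure the bar.

Run:
```python
from h import *
for n in('top','side'):
    c=np.load(n+'.npy');m=(c[...,0]>.36)&(c[...,0]<.5)&(c[...,1]>-.33)&(c[...,1]<-.12)
    for a,b in((.085,.1),(.1,.111),(.111,.125),(.125,.15)):
        k=m&(c[...,2]>a)&(c[...,2]<b);q=c[k]
        if len(q)>3: print(n,a,len(q),q.min(0).round(3),q.max(0).round(3),q.mean(0).round(4))
    k=m&(c[...,2]>.104)&(c[...,2]<.13);q=c[k]
    if len(q)>5:
        v,u=np.nonzero(k); print(n,'px',u.min(),u.max(),v.min(),v.max())
        l=cv2.fitLine(q[:,:2].astype(np.float32),cv2.DIST_HUBER,0,.01,.01).ravel();t=(q[:,:2]-l[2:])@l[:2]
        mid=l[2:]+l[:2]*(t.min()+t.max())/2
        print('line',l.round(4),t.min(),t.max(),'mid',mid,'z95',np.percentile(q[:,2],[50,95]))
# ball tops / groove region
c=np.load('top.npy');np.set_printoptions(linewidth=200)
a=cv2.imread('pics/top0.png')[125:285,280:400];b=cv2.imread('pics/side0.png')[225:325,215:370]
a=cv2.resize(a,None,fx=3.6,fy=3.6,interpolation=cv2.INTER_CUBIC);b=cv2.resize(b,(360,232))
o=np.zeros((576,792,3),np.uint8);o[:a.shape[0],:a.shape[1]]=a;o[:232,432:792]=b;cv2.imwrite('pics/c1.png',o)
```

```text
top 0.085 10 [ 0.41  -0.281  0.085] [ 0.447 -0.179  0.1  ] [ 0.4218 -0.1956  0.0929]
top 0.1 6 [ 0.414 -0.281  0.105] [ 0.445 -0.18   0.111] [ 0.4228 -0.2182  0.1083]
top 0.111 272 [ 0.408 -0.288  0.111] [ 0.444 -0.179  0.123] [ 0.4257 -0.2342  0.117 ]
top px 339 388 255 271
line [ 0.253  -0.9675  0.4257 -0.2338] -0.055595808685409955 0.05607297790496219 mid [ 0.42572919 -0.23407311] z95 [0.11720724 0.12107708]
side 0.085 36 [ 0.41  -0.293  0.085] [ 0.448 -0.186  0.1  ] [ 0.4385 -0.275   0.093 ]
side 0.1 21 [ 0.435 -0.292  0.101] [ 0.446 -0.285  0.111] [ 0.4412 -0.2895  0.1058]
side 0.111 159 [ 0.409 -0.291  0.111] [ 0.447 -0.183  0.121] [ 0.4276 -0.2424  0.1171]
side px 226 240 244 274
line [ 0.2643 -0.9644  0.4288 -0.2465] -0.06605529886126425 0.047161968211482684 mid [ 0.42626147 -0.23734723] z95 [0.11730004 0.12010428]
```

View pics/c1.png

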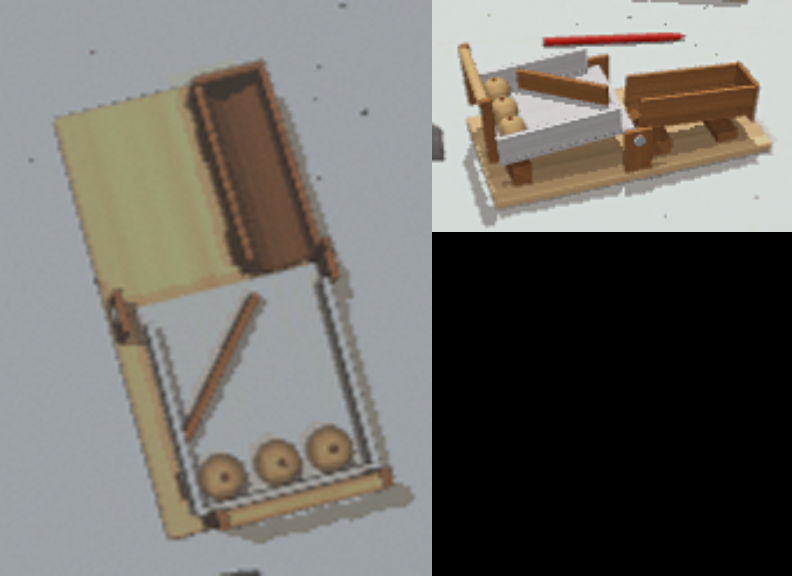

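The crop confirms it: the bar runs from about (215,520) to (390,480) in the crop, just behind the balls. Its middle is at about (0.426, -0.235, 0.112), and the tray's x axis points along about (0.967, 0.255). The groove is ahead on the -y side. I'll move above the bar now.

Call:
step_arm:
  motion:
    - [-0.029,-0.0285,0,0,0.094]
    - [-0.029,-0.0285,0,0,0.094]
    - [-0.029,-0.0285,0,0,0.094]
    - [-0.029,-0.0285,0,0,0.094]
    - [-0.029,-0.0285,0,0,0.094]
    - [-0.029,-0.0285,0,0,0.094]
    - [-0.029,-0.0285,0,0,0.094]
    - [-0.029,-0.0285,0,0,0.094]
    - [-0.029,-0.0285,0,0,0.094]
    - [-0.029,-0.0285,0,0,0.094]
    - [-0.029,-0.0285,0,0,0.094]
    - [-0.029,-0.0285,0,0,0.094]

```text
t: 1.6
ee_pos: [0.4155, 0.2077, 0.2059]
orientation: [0.402, 3.115, 0.001]
ft_force: [0.6, 0.5, -0.3]
width: 1.003
```

Call:
step_arm:
  motion:
    - [-0.0103,-0.0355,0,0,0.094]
    - [-0.0103,-0.0355,0,0,0.094]
    - [-0.0103,-0.0355,0,0,0.094]
    - [-0.0103,-0.0355,0,0,0.094]
    - [-0.0103,-0.0355,0,0,0.094]
    - [-0.0103,-0.0355,0,0,0.094]
    - [-0.0103,-0.0355,0,0,0.094]
    - [-0.0103,-0.0355,0,0,0.094]
    - [-0.0103,-0.0355,0,0,0.094]
    - [-0.0103,-0.0355,0,0,0.094]
    - [-0.0103,-0.0355,0,0,0.094]
    - [-0.0103,-0.0355,0,0,0.094]

```text
t: 2.6
ee_pos: [0.4259, -0.2359, 0.2057]
orientation: [0.403, 3.115, -0.001]
ft_force: [0.2, -0.4, -0.3]
width: 0.999
```

Call:
step_arm:
  motion:
    - [0,0,0,0.117,0.07]
    - [0,0,0,0.117,0.07]
    - [0,0,0,0.117,0.07]
    - [0,0,0,0.117,0.07]
    - [0,0,0,0.117,0.07]
    - [0,0,0,0.117,0.07]
    - [0,0,0,0.117,0.07]
    - [0,0,0,0.117,0.07]
    - [0,0,0,0.117,0.07]
    - [0,0,0,0,0.07]

```text
t: 3.43
ee_pos: [0.4262, -0.2339, 0.2056]
orientation: [1.916, 2.49, -0.0]
ft_force: [-0.4, 0.6, 0.1]
width: 0.745
```

Call:
step_arm:
  motion:
    - [0,0,0.03,0,0.05]
    - [0,0,0.03,0,0.05]
    - [0,0,0.03,0,0.05]
    - [0,0,0.012,0,0.05]
    - [0,0,0.009,0,0.05]
    - [0,0,0,0,0.05]

```text
t: 3.93
ee_pos: [0.4252, -0.2331, 0.0927]
orientation: [-1.909, -2.491, -0.0]
ft_force: [-0.9, 1.0, 0.6]
width: 0.532
```

Run:
```python
from h import *
p=read_camera('side');c=cloud(p);cv2.imwrite('pics/s2.png',cv2.resize(p['pixels'][200:320,190:370],None,fx=4,fy=4,interpolation=cv2.INTER_CUBIC))
o=get_obs();print(o['ee_pos'],o['ft_force'],o['width'])
```

```text
[ 0.42604369 -0.23379349  0.09423356] [-0.10076687  0.26626581  0.95323357] 0.5331748568750113
```

View pics/s2.png

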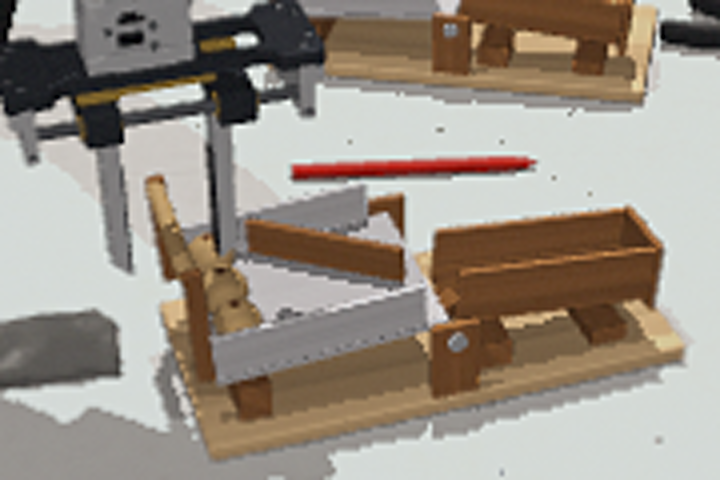

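The picture shows the open fingers either side of the bar, with the rear tip at (125,270) and the front one near (225,250). Nothing is touching. I'll close gently.

Call:
step_arm:
  motion:
    - [0,0,0,0,0.02]
    - [0,0,0,0,0.02]
    - [0,0,0,0,0.005]
    - [0,0,0,0,0.005]
    - [0,0,0,0,0.005]
    - [0,0,0,0,0.005]
  grip_force: 15

```text
t: 4.48
ee_pos: [0.4261, -0.2341, 0.0948]
orientation: [1.913, 2.492, -0.001]
ft_force: [-9.9, -3.3, 3.4]
width: 0.146
```

Call:
step_arm:
  motion:
    - [0,-0.001,0,0,0.005]
    - [0,0.0015,-0.0037,0,0.005]
    - [0,0.0014,-0.0037,0,0.005]
    - [0,0.0016,-0.0036,0,0.005]
    - [0,0.0017,-0.0036,0,0.005]
    - [0,0.0018,-0.0036,0,0.005]
    - [0,0.0019,-0.0035,0,0.005]
    - [0,0.002,-0.0034,0,0.005]
    - [0,0.002,-0.0034,0,0.005]

```text
t: 5.23
ee_pos: [0.438, -0.2309, 0.1234]
orientation: [-1.912, -2.491, 0.003]
ft_force: [-4.9, -4.6, -0.0]
width: 0.122
```

Call:
step_arm:
  motion:
    - [0,0.0021,-0.0034,0,0.005]
    - [0,0.0022,-0.0033,0,0.005]
    - [0,0.0023,-0.0032,0,0.005]
    - [0,0.0024,-0.0032,0,0.005]
    - [0,0.0025,-0.0031,0,0.005]
    - [0,0.0025,-0.0031,0,0.005]
    - [0,0.0026,-0.003,0,0.005]
    - [0,0.0027,-0.0029,0,0.005]
    - [0,0.0028,-0.0028,0,0.005]
    - [0,0.0028,-0.0028,0,0.005]
    - [0,0,0,0,0.005]
    - [0,0,0,0,0.005]

```text
t: 6.23
ee_pos: [0.4615, -0.2248, 0.1555]
orientation: [-1.911, -2.49, 0.006]
ft_force: [-11.4, -3.3, 7.3]
width: 0.118
```

Call:
step_arm:
  motion:
    - [0,0,0,0,0.005]
    - [0,0,0,0,0.005]
    - [0,0,0,0,0.005]
    - [0,0,0,0,0.005]
    - [0,0,0,0,0.005]
    - [0,0,0,0,0.005]
    - [0,0,0,0,0.005]
    - [0,0,0,0,0.005]
    - [0,0,0,0,0.005]
    - [0,0,0,0,0.005]
    - [0,0,0,0,0.005]
    - [0,0,0,0,0.005]

```text
t: 7.23
ee_pos: [0.4613, -0.2248, 0.1554]
orientation: [-1.911, -2.49, 0.006]
ft_force: [-10.8, -1.7, 9.5]
width: 0.122
```

```bash
cat > look.py <<'E'
from h import *
import sys
t=sys.argv[1];o=np.zeros((420,800,3),np.uint8)
for i,n in enumerate(('top','side')):
    p=read_camera(n);c=cloud(p)
    a=p['pixels'][130:280,285:405] if i==0 else p['pixels'][200:320,190:370]
    a=cv2.resize(a,(336,420) if i==0 else (464,310),interpolation=cv2.INTER_CUBIC)
    o[:a.shape[0],(0,336)[i]:(0,336)[i]+a.shape[1]]=a
    for d in regions_of('foot_a',p)[:5]: print(n,round(d['conf'],2),np.round(d['box']),np.round(np.nanmedian(c[d['mask']],0),3))
cv2.imwrite(f'pics/{t}.png',o)
s=get_obs();print(s['t'],s['ee_pos'],s['ft_force'],s['width'])
E
python3 look.py l1
```

```text
top 0.67 [340. 147.  12.  14.] [ 0.687 -0.202  0.067]
top 0.58 [342. 160.  11.  11.] [ 0.658 -0.209  0.07 ]
7.4333 [ 0.46134715 -0.22485353  0.15538846] [-10.38564967  -3.3345555    8.82733968] 0.1203158102412118
```

View pics/l1.png

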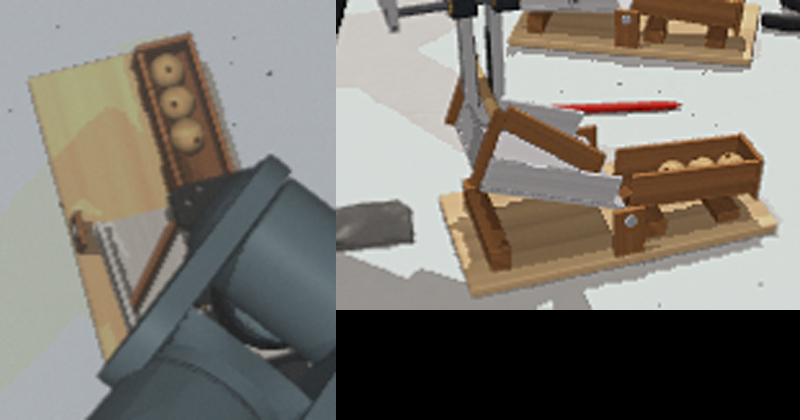

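All three balls sit in single file in the groove, at (168,70), (177,101) and (187,136) in the left view, and the tray is raised and empty. I'll lower it back along the same arc.

Call:
step_arm:
  motion:
    - [0,-0.0028,0.0028,0,0.005]
    - [0,-0.0028,0.0028,0,0.005]
    - [0,-0.0027,0.0029,0,0.005]
    - [0,-0.0026,0.003,0,0.005]
    - [0,-0.0025,0.0031,0,0.005]
    - [0,-0.0025,0.0031,0,0.005]
    - [0,-0.0024,0.0032,0,0.005]
    - [0,-0.0023,0.0032,0,0.005]
    - [0,-0.0022,0.0033,0,0.005]
    - [0,-0.0021,0.0034,0,0.005]

```text
t: 8.27
ee_pos: [0.438, -0.2309, 0.1237]
orientation: [-1.912, -2.491, 0.002]
ft_force: [-5.7, -2.5, 3.0]
width: 0.119
```

Call:
step_arm:
  motion:
    - [0,-0.002,0.0034,0,0.005]
    - [0,-0.002,0.0034,0,0.005]
    - [0,-0.0019,0.0035,0,0.005]
    - [0,-0.0018,0.0036,0,0.005]
    - [0,-0.0017,0.0036,0,0.005]
    - [0,-0.0016,0.0036,0,0.005]
    - [0,-0.0014,0.0037,0,0.005]
    - [0,-0.0013,0.0034,0,0.005]
    - [0,0,0,0,0.005]
    - [0,0,0,0,0.005]

```text
t: 9.1
ee_pos: [0.4252, -0.2342, 0.0949]
orientation: [-1.913, -2.491, 0.001]
ft_force: [-3.6, -3.2, -0.4]
width: 0.123
```

Call:
step_arm:
  motion:
    - [0,0,0,0,0.02]
    - [0,0,0,0,0.03]
    - [0,0,0,0,0.05]
    - [0,0,0,0,0.05]
    - [0,0,0,0,0.05]
    - [0,0,0,0,0.05]

```text
t: 9.6
ee_pos: [0.4256, -0.234, 0.0948]
orientation: [1.913, 2.492, 0.001]
ft_force: [-0.3, -0.4, 0.5]
width: 0.504
```

Call:
step_arm:
  motion:
    - [0,0,-0.01,0,0.05]
    - [0,0,-0.02,0,0.05]
    - [0,0,-0.03,0,0.05]
    - [0,0,-0.03,0,0.05]
    - [0,0,-0.03,0,0.05]
    - [0.03,0,-0.02,0,0.05]
    - [0.04,0,0,0,0.05]
    - [0.04,0,0,0,0.05]
    - [0.04,0,0,0,0.05]
    - [0.04,0,0,0,0.05]
    - [0.04,0,0,0,0.05]
    - [0,0,0,0,0.05]

```text
t: 10.6
ee_pos: [0.3646, -0.007, 0.2354]
orientation: [1.904, 2.498, 0.003]
ft_force: [0.1, -1.3, 0.1]
width: 0.533
```

```bash
python3 look.py l2
python3 - <<'E'
from h import *
p=read_camera('top');c=cloud(p)
m=(c[...,0]>.36)&(c[...,0]<.5)&(c[...,1]>-.33)&(c[...,1]<-.12)&(c[...,2]>.104)&(c[...,2]<.19);q=c[m];print(len(q),q.mean(0),np.percentile(q[:,2],50))
c=cloud(read_camera('side'))
m=(c[...,0]>.36)&(c[...,0]<.5)&(c[...,1]>-.33)&(c[...,1]<-.12)&(c[...,2]>.104)&(c[...,2]<.15);q=c[m];print(len(q),np.percentile(q[:,2],50))
E
```

```text
top 0.65 [340. 148.  10.  13.] [ 0.687 -0.202  0.068]
top 0.53 [343. 160.  10.  12.] [ 0.658 -0.21   0.07 ]
10.8 [ 0.36635676 -0.01248062  0.23532919] [-0.54036205 -0.28911195 -0.59298777] 0.5359813508275723
279 [ 0.42571203 -0.23393901  0.11635572] 0.11640672559624887
173 0.11734254810066236
```

View pics/l2.png

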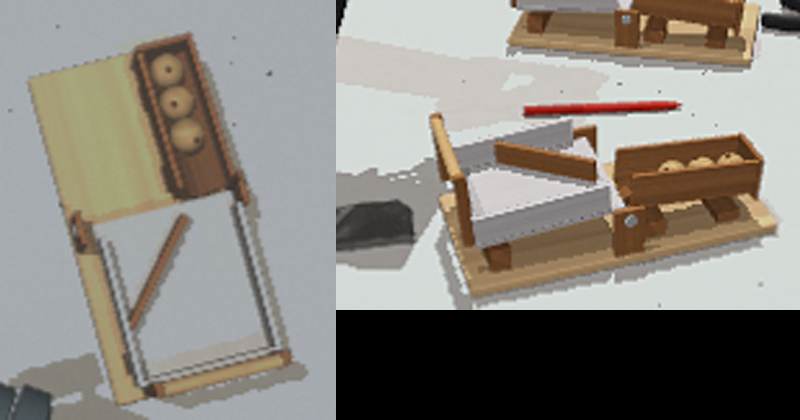

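The tray is down: its bar height is 0.116–0.117 m, against 0.117 m before. The three balls haven't moved from the groove, the arm is clear, and the spare tray is down.

```bash
python3 -c "from cell import sign_off; print(sign_off())"
```

```text
the job is handed in; nothing more can be done
None
```

All three ball feet are in the groove in single file, and the job is handed in. I gripped the filled tray's handle bar at 15 N and tipped the tray to about 0.45 rad. After the feet had rolled out, I lowered it back along the same arc, let go and moved the arm clear. It took about 11 s of the 35 s allowed.

**Feet:** the last top and side pictures show three balls in line in the groove. The network found only two of them with confidence, at the same positions in both looks, to about 1 mm. The third I saw by eye, in the same place both times.

**Tray:** the bar top is at 0.116 m (top camera) and 0.117 m (side camera), against 0.117 m before the move, so the tray is back on its rest. I did not measure its tilt any other way.

**Forces and spare tray:** the wrist force readings stayed around 15 N or less. I never went near the spare tray, but only part of it shows in the last picture, so I did not measure it afterwards.

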